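# Pack an interlocked layer of cassettes on the loading plate

### The job

Build the layer of three steel cassettes in the back-left corner of the loading plate by sliding them flat, without tipping them: the two that lie left-to-right go one behind the other, tight against the back stop and the left stop, and the one that lies front-to-back goes across their right-hand ends, tight against the back stop and against them. Push it home over the low spring catch in the plate until the catch springs up behind it, leaving the whole layer square and closed with all three flat on the plate. Press gently, never harder than about 30 N (3 kg), and leave the other things on the worktop where they are.

Things in the scene. Friction and masses are not known exactly. Their poses are not given: they have to be found in the camera images.
- plate: fixed steel loading plate, 300 (x) x 620 (y) x 6 mm; origin under its centre on the worktop, x to the back, y to the left, z up. A darker back stop, 11 mm above the plate's top, runs its whole length, face at own x = +125 mm; a left stop of that height has its face at own y = +285 mm and runs from the back stop 235 mm forward.
- layer_corner (a point): point on the plate's top where the faces of back and left stop meet; axes as the plate's. The finished layer reaches from here 186 mm forward (-x; the pair only 170 mm) and 271 mm to the right (-y).
- cassette_far: steel instrument cassette, a closed flat box 85 wide (own x) x 186 long (own y) x 28 high, 0.25 kg, too wide to grasp. Origin: centre of its underside. A blue latch stands 5 mm proud (not solid) in the middle of its -x long side. Starts on the plate, lying left-to-right, the farther of the two that lie so, its latch side to the back (the latch passes over the stop).
- cassette_near: steel instrument cassette, a closed flat box 85 wide (own x) x 186 long (own y) x 28 high, 0.25 kg, too wide to grasp. Origin: centre of its underside. A blue latch stands 5 mm proud (not solid) in the middle of its -x long side. Starts on the plate, lying left-to-right, nearer to the robot, its latch side to the front.
- cassette_cross: steel instrument cassette, a closed flat box 85 wide (own x) x 186 long (own y) x 28 high, 0.25 kg, too wide to grasp. Origin: centre of its underside. A blue latch stands 5 mm proud (not solid) in the middle of its -x long side. Starts on the plate's right half, to the right of the catch, lying roughly front-to-back, its latch side to the right.
- catch (a joint): spring catch in the plate: dark steel wedge 16 mm wide (x), 25 long (y), 5 mm proud of the plate, ramp facing right, upright face left. 0 = up, +0.005 m = pressed level with the plate (1 N). A cassette slid left over it presses it down; it springs up once the cassette's right side has passed the upright face. A tight layer ends 2 to 3 mm left of that face.
- catch_top (a point): top edge of the upright face of the catch, at its middle; with the catch up it is 5 mm above the plate's top. It lies 274 mm to the right and 93 mm in front of layer_corner.
- tape_roll: bystander: roll of beige tape lying flat, 103 mm across, 25 high, right of the plate; origin under its centre
- bowl: bystander: green mixing bowl, 116 mm across, 70 high, right of the plate; origin under its centre
- box: bystander: small teal case 42x64x33 mm, left of the plate; origin under its centre
- impression: bystander: metal impression tray 74x80x16 mm, right of the plate near the worktop's front edge; origin under its middle

How it is judged (in metres and radians):
At the end, for the whole second after the job is handed in: All three cassettes lie at rest and flat in the pattern, each centre within 3 mm of its place in the tight layer (up to 4 mm to the front, 4.5 mm to the right), square to the plate within 2 degrees, and the catch is up (within 1.5 mm) behind the crosswise cassette (x of cassette_far in the frame of layer_corner between -0.047 and -0.04 m and y of cassette_far in the frame of layer_corner between -0.0975 and -0.09 m and angle between the x axis of each of cassette_far, cassette_near and the x axis of plate, either way round below 0.035 rad and angle between each of cassette_far, cassette_near, cassette_cross's own z axis and vertical below 0.04 rad and linear speed of each of cassette_far, cassette_near, cassette_cross below 0.01 m/s and x of cassette_near in the frame of layer_corner between -0.1325 and -0.1255 m and y of cassette_near in the frame of layer_corner between -0.0975 and -0.09 m and x of cassette_cross in the frame of layer_corner between -0.097 and -0.09 m and y of cassette_cross in the frame of layer_corner between -0.2335 and -0.226 m and angle between the y axis of cassette_cross and the x axis of plate, either way round below 0.035 rad and value of joint catch below 0.0015 m); the robot touches nothing.
It fails at once if a cassette is pressed by the robot with more than 35 N (contact force between any of the arm, the fingers and cassette_far above 35 N or contact force between any of the arm, the fingers and cassette_near above 35 N or contact force between any of the arm, the fingers and cassette_cross above 35 N).
It fails at once if a cassette is tipped by more than 15 degrees (angle between any of cassette_far, cassette_near, cassette_cross's own z axis and vertical above 0.26 rad).
It fails at once if a bystander is moved by more than 20 mm (distance of any of tape_roll, bowl, box, impression from where it was at the start of the episode above 0.02 m).
It also fails if it takes over 72 s, if anything falls off the work surface, if the arm or the gripper's body presses on something with over 40 N, if the wrist force passes 120 N, or if a joint passes its speed limit or range.

### The arm

A 6-joint arm with a two-finger parallel gripper is mounted at the origin on a cart in front of the work surface, level with it; the furniture and walls round the work are solid. World frame = base frame: x ahead of the robot, y to its left, z up, the work surface at z = 0. Lengths are in mm, angles in degrees, forces in N, time in s.
With the tool pointing down it reaches from about 300 to 850 mm from the base axis. Payload 4.2 kg.
Tool frame: the origin (TCP) lies midway between the tips of the shut fingers; the grasp point (between the pads) lies 19 mm behind it; z points along the fingers, y is the line along which they close (so a half turn about z gives the same grasp; the last joint's range is limited). The gripper opens to 91 mm and grips with 3 to 60 N. Pads are 32 mm wide; open, the fingers measure 118 mm over their backs; the gripper's body (76 mm by 178 mm) begins 60 mm behind the grasp point.
Start: joints at [69.844, 18.312, 89.639, -0, 72.044, -1.146], TCP at [187.306, 543.654, 213.976] pointing down, gripper open.
Joint ranges: [-177.97, 177.97], [-48.28, 115.42], [12.27, 149.76], [-77.06, 257.06], [2.81, 150.46], [-146.56, 146.56]. Speed limits (degrees/s): [147.25, 147.25, 180, 180, 180, 180].

### API

Orientations are given as [roll, pitch, yaw] about the fixed x, y, z axes, in that order (R = Rz(yaw) Ry(pitch) Rx(roll)).
In Python, from workcell import env gives the robot as it stands.
- The arm moves only by the tool jog_arm, never from a script. Its argument "steps" is one flat list of numbers, 5 for each row, row after row: the closure, from 0 (fully open) to 1 (shut), then the shift along the tool's x, y, z in cm, then the turn about the tool's z in degrees. A call has 1 to 20 rows; each row is the pose to reach, as a shift and turn from the pose commanded when the call began, along the tool's axes at that moment; what a row does not reach only later rows make up. A row lasts 1/10 s, in which the tool goes at most 50 mm and 8.59 degrees, less where a joint would pass 70% of its speed; a pose out of reach is approached as far as the arm can. A call with a gripper value outside its range is refused whole. The fingers move at their own pace and stop on an object; "force" is the grip in N (left out, the last holds). Time passes only in rows, so rows that repeat a pose let the fingers close. It gives the time, the measured TCP pose, the force and the opening at its end, in the units of the state.
- env.state(): the state, without advancing time (a new reading comes with each control period).
- env.grab_frame(name): name is "scene" or "side" or "wrist"; returns the picture (420x560x3 uint8, red, green, blue); there is no depth.
- env.camera_params(name): a dict with "fx", "fy", "cx", "cy" (pixels), "R" (3x3) and "t" (3): a world point X has camera coordinates R X + t. Camera axes: x right, y down, z forward; pixel columns grow to the right and rows downward; lengths in mm; the calibration is good to about 2 mm. A picture is of the moment at which its call begins: read the wrist's pose just before it. camera_params takes no time and is no camera call; for the wrist camera it gives the pose at the moment of the call.
- env.job_done(): hands the job in, once; it reports no verdict.
The state is a dict: "time_s": time; "qpos": joint angles; "qvel": joint speeds; "effort": joint torques, N m; "ee_pos": TCP position; "ee_rot": TCP orientation; "force": force on the tool from outside, world axes, zero at the start; "torque": the same for the moment, N m; "gripper_width": finger opening in mm.
Only numpy, scipy, OpenCV 4.12 (cv2) and the standard library are available. Lean on these libraries where they do the work, as an engineer would, in place of code of your own. Each camera call takes 0.05 s, during which the arm holds its last target. There are 200 camera calls.

## Working session

There is one attempt and no reset: what is moved stays moved. The work goes in short steps, Python scripts to look and compute and a tool call to move; the robot and the scene stay as the last step left them, time stands still between calls to the robot, and variables do not carry over. Pictures are saved under pics/ and viewed, on a budget of 10 in all, crops included, one or two more only if the job needs it, and the job is handed in when it is done.

Besides the shell and the picture viewer there is one more tool, called after "Emit:" as name(argument=value, ...) on one line, values as JSON. jog_arm: Moves the arm, as the interface text tells. Its arguments: {"type":"object","properties":{"steps":{"type":"array","items":{"type":"number"}},"force":{"type":"number"}},"required":["steps"]}

```bash
mkdir -p pics; python3 - <<'E'
from workcell import env
import cv2
print(env.state())
for n in ["scene","side"]:
    p=env.camera_params(n); print(n,p)
    cv2.imwrite(f"pics/{n}0.png",env.grab_frame(n)[:,:,::-1])
E
```

```text
{'time_s': 0.0, 'qpos': array([ 6.98441186e+01,  1.83484482e+01,  8.97052685e+01, -2.02346467e-03,
        7.20435213e+01, -1.14612888e+00]), 'qvel': array([ 0.06834287, -0.01305087,  0.05286447, -0.00777001,  0.09703178,
       -0.05001447]), 'effort': array([ 7.43397268e-04, -4.12468171e+01, -2.31972420e+01,  7.28366082e-02,
        4.58552514e-02, -1.50916958e-04]), 'ee_pos': array([187.1341738 , 543.1685491 , 213.15999443]), 'ee_rot': array([-1.79902743e+02, -2.15347393e-05,  1.60990873e+02]), 'force': array([-0.38586854, -0.44975919, -0.45633098]), 'torque': array([ 0.02251807, -0.00975047,  0.02782849]), 'gripper_width': 90.7315711694011}
scene {'fx': 385.9477145168565, 'fy': 385.9477145168565, 'cx': 277.5297780662024, 'cy': 205.3395612798141, 'R': array([[ 0.55786039, -0.82956431, -0.02479598],
       [-0.48877033, -0.3042457 , -0.8176418 ],
       [ 0.67074239,  0.46824951, -0.57519305]]), 't': array([-346.95715874,  276.86438779, 1157.0401155 ])}
side {'fx': 532.9909255108486, 'fy': 532.9909255108486, 'cx': 283.377513746775, 'cy': 204.34657302526944, 'R': array([[ 0.95812648, -0.28633989,  0.00176692],
       [-0.24143532, -0.81115749, -0.53266548],
       [ 0.15395662,  0.5099343 , -0.84632403]]), 't': array([-494.12594099,   93.18739123, 1713.3054322 ])}
```

```bash
python3 -c "
import cv2
for n in ['scene','side']: cv2.imwrite(f'pics/{n}0b.png',cv2.resize(cv2.imread(f'pics/{n}0.png'),(800,600),interpolation=cv2.INTER_CUBIC))"
```

```text
(no output)
```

View pics/scene0b.png

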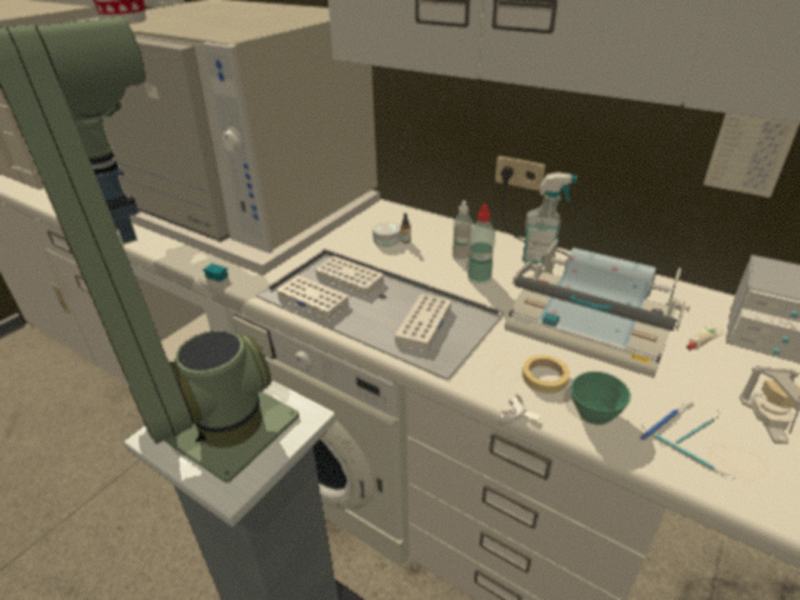

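View pics/side0b.png

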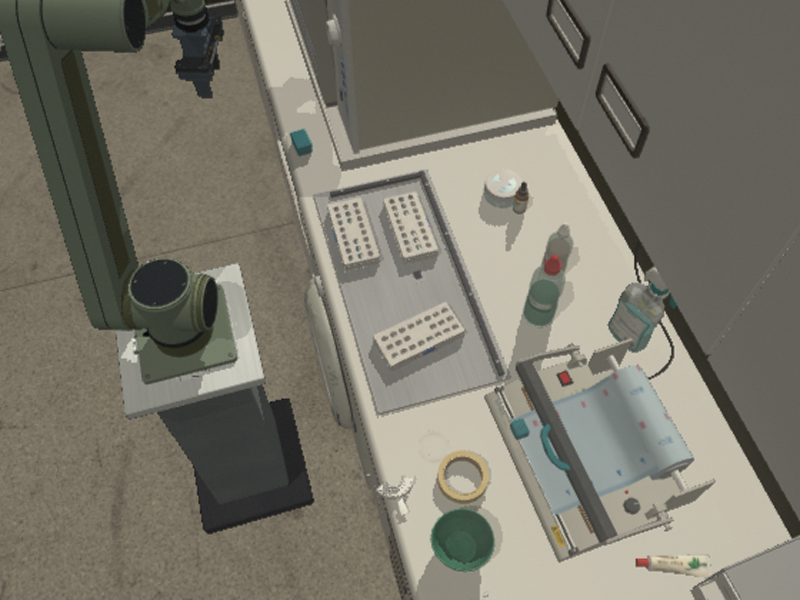

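```bash
cat > h.py <<'E'
import numpy as np, cv2
from workcell import env
def p2w(p,uv,z):
    uv=np.atleast_2d(np.array(uv,float)); d=np.c_[(uv[:,0]-p['cx'])/p['fx'],(uv[:,1]-p['cy'])/p['fy'],np.ones(len(uv))]@p['R']
    o=-p['R'].T@p['t']; return o[:2]+d[:,:2]*((z-o[2])/d[:,2])[:,None]
def rect(p,img,z,x0,x1,y0,y1,s):
    # image: right = -y, up = +x ; s px/mm
    W,H=int((y1-y0)*s),int((x1-x0)*s)
    M=np.array([[0,-1/s,x1],[-1/s,0,y1],[0,0,1]]) # (u,v)->(x,y)
    P=np.c_[p['R'][:,0],p['R'][:,1],p['R'][:,2]*z+p['t']]
    K=np.array([[p['fx'],0,p['cx']],[0,p['fy'],p['cy']],[0,0,1]])
    return cv2.warpPerspective(img,K@P@M,(W,H),flags=cv2.INTER_CUBIC|cv2.WARP_INVERSE_MAP)
E
python3 - <<'E'
from h import *
p=env.camera_params('side'); im=cv2.imread('pics/side0.png')
print(p2w(p,np.array([[318,195],[378,413],[508,380],[427,170]])/1.42857,6))
c=p2w(p,np.array([[318,195],[378,413],[508,380],[427,170]])/1.42857,6)
x0,y0=c.min(0)-20; x1,y1=c.max(0)+20
s=1.1
print(x0,x1,y0,y1)
a=rect(p,im,6,x0,x1,y0,y1,1.1)[:,:]; b=rect(p,im,34,x0,x1,y0,y1,1.1)
o=np.vstack([a,b]); print(o.shape); 
f=min(800/o.shape[1],600/o.shape[0],1); cv2.imwrite('pics/r0.png',o if f==1 else cv2.resize(o,None,fx=f,fy=f,interpolation=cv2.INTER_AREA)); print(f)
# cassettes segmentation
hsv=cv2.cvtColor(b,cv2.COLOR_BGR2HSV); print([b[int(b.shape[0]*.5),int(b.shape[1]*t)].tolist() for t in (.15,.2,.4,.5,.65,.7)])
E
```

```text
[[ 376.93242096  299.92839728]
 [ 363.47517725 -311.90661358]
 [ 653.42969332 -318.34450768]
 [ 665.25197841  300.62979997]]
343.4751772514121 685.2519784059317 -338.34450767634814 320.6297999655907
(750, 724, 3)
0.8
[[150, 158, 160], [113, 119, 120], [105, 110, 111], [110, 116, 118], [149, 155, 159], [166, 183, 190]]
```

View pics/r0.png

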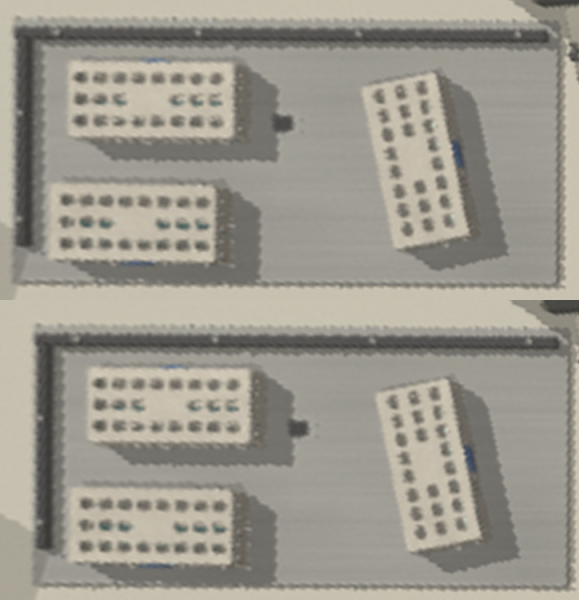

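```bash
cat >> h.py <<'E'
X0,X1,Y0,Y1,S=340,690,-340,325,2
def cassettes(p,im,plate=None,show=None,thr=148):
    b=rect(p,im,34,X0,X1,Y0,Y1,S); g=cv2.medianBlur(cv2.cvtColor(b,cv2.COLOR_BGR2GRAY),5)
    m=(g>thr).astype(np.uint8)
    # restrict to the plate
    if plate is not None:
        (px,py,pa)=plate; q=np.array([[-160,-300],[122,-300],[122,282],[-160,282]]); c,s=np.cos(pa),np.sin(pa)
        w=q@np.array([[c,s],[-s,c]])+[px,py]; uv=np.c_[(Y1-w[:,1])*S,(X1-w[:,0])*S].astype(np.int32)
        k=np.zeros_like(m); cv2.fillPoly(k,[uv],1); m&=k
    m=cv2.morphologyEx(m,cv2.MORPH_OPEN,np.ones((5,5)))
    m=cv2.morphologyEx(m,cv2.MORPH_CLOSE,np.ones((9,9)))
    out=[]
    for c in cv2.findContours(m,cv2.RETR_EXTERNAL,cv2.CHAIN_APPROX_NONE)[0]:
        if cv2.contourArea(c)<8000: continue
        r=cv2.minAreaRect(c); bx=cv2.boxPoints(r); w=np.c_[X1-bx[:,1]/S,Y1-bx[:,0]/S]
        e=[w[1]-w[0],w[2]-w[1]]; l=max(e,key=np.linalg.norm); a=np.degrees(np.arctan2(l[1],l[0]))%180
        out.append((w.mean(0).round(1),round(a,2),sorted(round(float(np.linalg.norm(v)),1) for v in e)))
    return out
E
python3 - <<'E'
from h import *
p=env.camera_params('side'); im=cv2.imread('pics/side0.png')
for pl,t in (((515,-8,.02),148),((515,-8,.02),140),((515,-8,.02),156)):
    for c in cassettes(p,im,pl,thr=t): print(t,c)
def xy(u,v): return X1-v/S,Y1-u/S
g=cv2.GaussianBlur(cv2.cvtColor(rect(p,im,17,X0,X1,Y0,Y1,S),cv2.COLOR_BGR2GRAY),(5,5),0).astype(float)
# back stop strip: per column, dark band; inner (lower) edge & outer edge
def fit(P):
    P=np.array(P); 
    vx,vy,a,b=cv2.fitLine(P.astype(np.float32),cv2.DIST_HUBER,0,.5,.01).ravel(); return vx,vy,a,b
D=(g<85).astype(np.uint8)
n,l,st,ce=cv2.connectedComponentsWithStats(D)
i=max((k for k in range(1,n)),key=lambda k:st[k,2] if st[k,4]>2000 else 0); print(st[i])
M=l==i
inn=[];out=[]
for u in range(100,900,4):
    v=np.flatnonzero(M[:,u]); 
    if len(v)>8: inn.append(xy(u,v.max()+.5)); out.append(xy(u,v.min()-.5))
print('back stop (top,z17) inner/outer', [ (round(float(np.degrees(np.arctan2(-f[0],f[1]))),2), [round(float(f[2]+f[0]/f[1]*(y-f[3])),1) for y in (250,0,-250)]) for f in (fit(inn),fit(out))])
inn=[];out=[]
for v in range(150,480,4):
    u=np.flatnonzero(M[v,:200])
    if len(u)>8: inn.append(xy(u.max()+.5,v)); out.append(xy(u.min()-.5,v))
if inn: print('left stop', [[round(float(f[3]+f[1]/f[0]*(x-f[2])),1) for x in (420,600)] for f in (fit(inn),fit(out))])
g6=cv2.cvtColor(rect(p,im,6,X0,X1,Y0,Y1,S),cv2.COLOR_BGR2GRAY)
# catch dark blob on z=6
n,l,st,ce=cv2.connectedComponentsWithStats((g6<75).astype(np.uint8))
for k in range(1,n):
    if 100<st[k,4]<6000: print('blob',xy(*ce[k]),st[k,2:]/S)
# right plate edge and front edge: strongest bright transition
E1=[]
for v in range(180,480,5):
    r=np.convolve(cv2.GaussianBlur(g6,(5,5),0)[v,1160:1329].astype(float),[1,1,1,-1,-1,-1][::1],'same'); E1.append(xy(1160+np.argmax(r[5:-5])+5.5,v))
print('right',np.median(np.array(E1),0), fit(E1))
E2=[]
for u in range(100,1150,8):
    r=np.convolve(cv2.GaussianBlur(g6,(5,5),0)[560:690,u].astype(float),[1,1,1,-1,-1,-1],'same'); E2.append(xy(u,560+np.argmax(r[5:-5])+5.5))
f=fit(E2); print('front',[round(float(f[2]+f[0]/f[1]*(y-f[3])),1) for y in (250,0,-250)])
E
```

```text
148 (array([492.8, -17.4], dtype=float32), np.float32(91.11), [275.7, 582.5])
140 (array([493.3, -17.3], dtype=float32), np.float32(91.12), [276.7, 582.6])
156 (array([477.4, -95.5], dtype=float32), np.float32(105.29), [200.3, 240.3])
156 (array([496.4, 150.3], dtype=float32), np.float32(178.66), [225.2, 228.5])
[   64    83  1201   489 35996]
back stop (top,z17) inner/outer [(-0.31, [637.6, 636.2, 634.9]), (-0.3, [647.3, 646.0, 644.6])]
left stop [[275.5, 274.4], [291.0, 289.8]]
blob (np.float64(685.3062274832732), np.float64(-313.6690684508492)) [ 53.   11.5 971.5]
blob (np.float64(642.510460251046), np.float64(-297.95188284518827)) [  9.   11.5 119.5]
blob (np.float64(644.4271844660194), np.float64(251.04368932038835)) [ 6.   6.5 51.5]
blob (np.float64(643.1398601398602), np.float64(265.4125874125874)) [10.5  4.5 71.5]
blob (np.float64(643.015037593985), np.float64(240.33458646616543)) [10.5  4.  66.5]
blob (np.float64(642.9814814814815), np.float64(221.63168724279836)) [ 21.5   4.5 121.5]
blob (np.float64(642.862660944206), np.float64(197.08154506437768)) [ 21.5   4.  116.5]
blob
[... 1160 characters left out ...]
52261306535)) [17.   4.5 99.5]
blob (np.float64(640.8948717948718), np.float64(-139.56153846153848)) [17.   4.  97.5]
blob (np.float64(640.8695652173913), np.float64(-158.80434782608694)) [17.   4.5 92. ]
blob (np.float64(640.8611111111111), np.float64(-177.8838383838384)) [16.5  4.5 99. ]
blob (np.float64(640.1723000824402), np.float64(-241.54740313272873)) [101.    5.  606.5]
blob (np.float64(544.6005747126437), np.float64(3.7701149425287213)) [ 8. 10. 87.]
blob (np.float64(512.4616564417178), np.float64(-199.9923312883435)) [ 10.5  23.5 163. ]
right [ 526.25 -321.25] (np.float32(0.99997765), np.float32(0.006687105), np.float32(527.1175), np.float32(-320.64847))
front [361.8, 359.9, 358.0]
```

```bash
python3 - <<'E'
from h import *
p=env.camera_params('side'); im=cv2.imread('pics/side0.png')
for t in (166,172,178):
    for c in cassettes(p,im,(512,-10,-.0054),thr=t): print(t,c)
E
```

```text
166 (array([355.2, -18. ], dtype=float32), np.float32(89.66), [6.3, 582.0])
166 (array([429.9, 152.4], dtype=float32), np.float32(89.55), [87.1, 187.7])
166 (array([ 497.9, -164.5], dtype=float32), np.float32(11.8), [86.6, 185.4])
166 (array([566.9, 130.6], dtype=float32), np.float32(89.4), [85.6, 186.6])
172 (array([355.1, -18. ], dtype=float32), np.float32(89.66), [6.1, 582.0])
172 (array([429.4, 151.4], dtype=float32), np.float32(89.25), [85.2, 184.7])
172 (array([ 497.8, -164.9], dtype=float32), np.float32(11.8), [85.6, 184.2])
172 (array([566.7, 129.9], dtype=float32), np.float32(89.6), [84.5, 185.0])
178 (array([354.8, -18. ], dtype=float32), np.float32(89.66), [5.7, 582.0])
178 (array([429.4, 151. ], dtype=float32), np.float32(89.13), [83.6, 182.9])
178 (array([ 497.9, -165. ], dtype=float32), np.float32(11.63), [84.4, 183.4])
178 (array([566.5, 129.5], dtype=float32), np.float32(89.48), [83.5, 183.4])
```

Emit:
jog_arm(steps=[0,-2,-2,0,-2,0,-5,-6,0,-5,0,-9,-10,0,-8,0,-13,-14,0,-11,0,-17,-18,0,-14,0,-21,-23,0,-17,0,-25,-27.5,0,-18.7,0,-28,-31,0,-18.7,0,-28.6,-31.6,2,-18.7,0,-28.6,-31.6,6,-18.7,0,-28.6,-31.6,10,-18.7,0,-28.6,-31.6,14,-18.7,0,-28.6,-31.6,16,-18.7,0,-28.6,-31.6,16,-18.7])

```text
time_s: 1.5
ee_pos: [352.3, 150.7, 51.6]
ee_rot: [-179.9, -0.4, 179.7]
force: [-0.0, 0.8, 0.3]
gripper_width: 91.2
```

Emit:
jog_arm(steps=[0,0,0,1.5,0,0,0,0,3,0,0,0,0,3.8,0,0,0,0,3.8,0,0,-0.5,0,3.8,0,0,-1,0,3.8,0,0,-1.5,0,3.8,0,0,-2,0,3.8,0,0,-2.5,0,3.8,0,0,-3,0,3.8,0,0,-3,0,3.8,0])

```text
time_s: 2.6
ee_pos: [386.0, 151.7, 16.0]
ee_rot: [180.0, 0.1, 179.7]
force: [-0.0, 0.1, 0.1]
gripper_width: 91.3
```

```bash
python3 - <<'E'
from h import *
p=env.camera_params('side')
s=env.state(); print(s['ee_pos'],s['force'])
im=env.grab_frame('side')[:,:,::-1].copy(); cv2.imwrite('pics/s1.png',im)
for c in cassettes(p,im,(512,-10,-.0054),thr=170): print(c)
a=rect(p,im,34,X0,X1,Y0,Y1,1.1); cv2.imwrite('pics/r1.png',a)
E
```

```text
[386.03648644 151.74942778  16.00542242] [-0.02381225  0.10169942  0.06585343]
(array([445.4, 127.8], dtype=float32), np.float32(89.13), [85.2, 139.7])
(array([ 498.1, -163.9], dtype=float32), np.float32(11.75), [88.5, 186.3])
(array([566.9, 131.1], dtype=float32), np.float32(89.03), [85.7, 188.9])
```

View pics/r1.png

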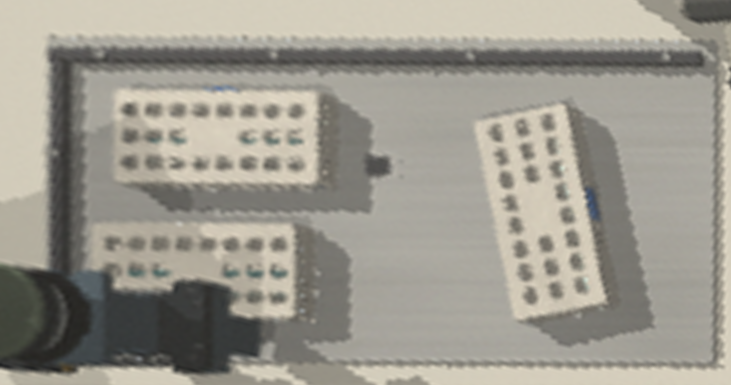

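Emit:
jog_arm(steps=[0,-0.4,0,0.3,0,0,-0.8,0,0.3,0,0,-1.2,0,0.3,0,0,-1.6,0,0.3,0,0,-2.0,0,0.3,0,0,-2.4,0,0.3,0,0,-2.8,0,0.3,0,0,-3.2,0,0.3,0,0,-3.6,0,0.3,0,0,-4.0,0,0.3,0,0,-4.4,0,0.3,0,0,-4.8,0,0.3,0,0,-5.2,0,0.3,0,0,-5.5,0,0.3,0,0,-5.7,0,0.3,0,0,-5.9,0,0.3,0,0,-5.9,0,0.3,0])

```text
time_s: 4.35
ee_pos: [444.3, 151.3, 12.9]
ee_rot: [180.0, 0.1, 179.7]
force: [-0.6, -0.2, -0.3]
gripper_width: 91.2
```

Emit:
jog_arm(steps=[0,-0.1,0,0,0,0,-0.2,0,0,0,0,-0.3,0,0,0,0,-0.3,0,0,0])

```text
time_s: 4.75
ee_pos: [447.1, 151.3, 12.9]
ee_rot: [180.0, 0.0, 179.7]
force: [-1.3, -0.1, -0.1]
gripper_width: 91.0
```

Emit:
jog_arm(steps=[0,-0.1,0,0,0,0,-0.2,0,0,0,0,-0.2,0,0,0])

```text
time_s: 5.05
ee_pos: [449.1, 151.2, 12.9]
ee_rot: [180.0, 0.0, 179.7]
force: [-2.5, 0.4, -0.3]
gripper_width: 91.1
```

Emit:
jog_arm(steps=[0,-0.1,0,0,0,0,-0.1,0,0,0])

```text
time_s: 5.25
ee_pos: [450.0, 151.2, 12.9]
ee_rot: [180.0, 0.0, 179.7]
force: [-1.8, 0.3, -1.4]
gripper_width: 91.3
```

Emit:
jog_arm(steps=[0,-0.1,0,0,0,0,-0.1,0,0,0])

```text
time_s: 5.45
ee_pos: [451.0, 151.2, 12.9]
ee_rot: [180.0, 0.0, 179.7]
force: [-1.3, 0.1, -0.9]
gripper_width: 91.3
```

Emit:
jog_arm(steps=[0,-0.1,0,0,0,0,-0.1,0,0,0])

```text
time_s: 5.65
ee_pos: [452.0, 151.2, 12.9]
ee_rot: [180.0, 0.0, 179.7]
force: [-2.9, 0.1, -1.1]
gripper_width: 91.1
```

Emit:
jog_arm(steps=[0,-0.1,0,0,0,0,-0.1,0,0,0])

```text
time_s: 5.85
ee_pos: [452.5, 151.2, 12.9]
ee_rot: [180.0, -0.0, 179.7]
force: [-3.7, 0.2, 1.2]
gripper_width: 91.4
```

Emit:
jog_arm(steps=[0,-0.05,0,0,0,0,-0.05,0,0,0])

```text
time_s: 6.05
ee_pos: [452.5, 151.2, 13.0]
ee_rot: [-180.0, -0.1, 179.7]
force: [-4.3, 0.9, 2.6]
gripper_width: 91.1
```

Emit:
jog_arm(steps=[0,-0.05,0,0,0,0,-0.1,0,0,0,0,-0.1,0,0,0])

```text
time_s: 6.35
ee_pos: [452.5, 151.2, 12.9]
ee_rot: [-180.0, -0.2, 179.7]
force: [-7.4, 0.8, 4.7]
gripper_width: 91.0
```

Emit:
jog_arm(steps=[0,1.0,0,0,0,0,2.5,0,0,0,0,2.5,0,-3,0,0,2.5,0,-6,0,0,2,-2,-6,8,0,1,-4,-6,16,0,0,-6,-6,24,0,-2,-8,-6,32,0,-4,-10,-6,40,0,-5,-12,-6,48,0,-7,-14,-6,56,0,-9,-15.5,-6,64,0,-10.2,-15.5,-6,72,0,-10.2,-15.5,-6,80,0,-10.2,-15.5,-6,88,0,-10.2,-15.5,-6,90,0,-10.2,-15.5,-3,90,0,-10.2,-15.5,0,90,0,-10.2,-15.5,0,90,0,-10.2,-15.5,0,90])

```text
time_s: 8.35
ee_pos: [556.1, -4.4, 13.2]
ee_rot: [179.9, 0.0, 89.7]
force: [0.5, 0.2, 0.4]
gripper_width: 91.3
```

```bash
python3 - <<'E'
from h import *
p=env.camera_params('side')
s=env.state(); print(s['ee_pos'],s['ee_rot'],s['force'])
im=env.grab_frame('side')[:,:,::-1].copy(); cv2.imwrite('pics/s2.png',im)
for c in cassettes(p,im,(512,-10,-.0054),thr=170): print(c)
a=rect(p,im,34,X0,X1,Y0,Y1,1.1); cv2.imwrite('pics/r2.png',a)
E
```

```text
[556.05009277  -4.4429519   13.21755298] [1.79940331e+02 1.02697201e-02 8.96963378e+01] [0.4862239  0.23232138 0.39635916]
(array([392.1,  10. ], dtype=float32), np.float32(89.66), [79.8, 525.5])
(array([500. , 150.1], dtype=float32), np.float32(89.57), [62.5, 183.7])
(array([513.4, -64.5], dtype=float32), np.float32(9.34), [59.0, 95.8])
(array([ 540. , -205.8], dtype=float32), np.float32(90.0), [164.0, 209.5])
```

View pics/r2.png

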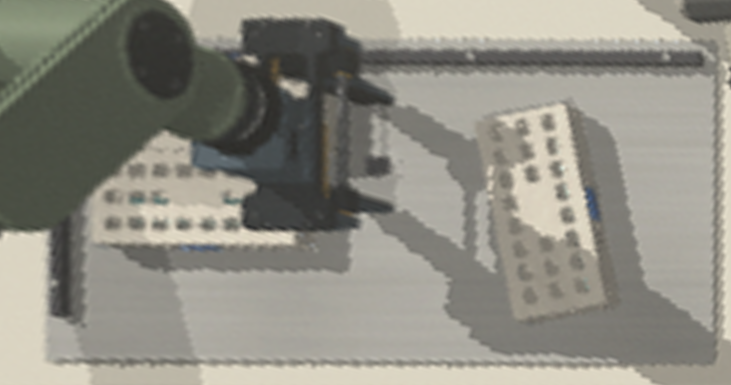

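Emit:
jog_arm(steps=[0,0.5,0,0,0,0,1.0,0,0,0,0,1.5,0,0,0,0,2.0,0,0,0,0,2.4,0,0,0,0,2.8,0,0,0,0,3.2,0,0,0,0,3.6,0,0,0,0,4.0,0,0,0,0,4.4,0,0,0,0,4.8,0,0,0,0,5.2,0,0,0,0,5.6,0,0,0,0,6.0,0,0,0,0,6.4,0,0,0,0,6.7,0,0,0,0,7.0,0,0,0,0,7.0,0,0,0])

```text
time_s: 10.2
ee_pos: [555.8, 66.3, 12.8]
ee_rot: [-180.0, -0.0, 89.7]
force: [0.9, -0.2, 0.4]
gripper_width: 91.0
```

Emit:
jog_arm(steps=[0,0.1,0,0,0,0,0.2,0,0,0,0,0.3,0,0,0,0,0.3,0,0,0])

```text
time_s: 10.6
ee_pos: [555.7, 68.8, 12.8]
ee_rot: [-180.0, -0.0, 89.7]
force: [1.4, -1.2, 0.4]
gripper_width: 91.3
```

Emit:
jog_arm(steps=[0,0.1,0,0,0,0,0.2,0,0,0,0,0.2,0,0,0])

```text
time_s: 10.9
ee_pos: [555.7, 70.9, 12.8]
ee_rot: [-180.0, -0.0, 89.7]
force: [-0.1, -2.2, -0.5]
gripper_width: 91.3
```

Emit:
jog_arm(steps=[0,0.1,0,0,0,0,0.2,0,0,0,0,0.2,0,0,0])

```text
time_s: 11.2
ee_pos: [555.7, 72.9, 12.8]
ee_rot: [-180.0, -0.0, 89.7]
force: [-0.5, -2.0, -0.5]
gripper_width: 91.4
```

Emit:
jog_arm(steps=[0,0.1,0,0,0,0,0.2,0,0,0,0,0.2,0,0,0])

```text
time_s: 11.5
ee_pos: [555.7, 74.9, 12.9]
ee_rot: [-180.0, -0.0, 89.7]
force: [-0.4, -1.0, -1.2]
gripper_width: 91.1
```

Emit:
jog_arm(steps=[0,0.1,0,0,0,0,0.1,0,0,0])

```text
time_s: 11.7
ee_pos: [555.8, 75.8, 12.9]
ee_rot: [-180.0, -0.0, 89.7]
force: [-0.7, -1.6, -0.3]
gripper_width: 91.4
```

Emit:
jog_arm(steps=[0,0.1,0,0,0,0,0.2,0,0,0,0,0.2,0,0,0])

```text
time_s: 12.0
ee_pos: [555.9, 77.7, 12.9]
ee_rot: [180.0, -0.0, 89.7]
force: [0.2, -1.5, -0.7]
gripper_width: 91.1
```

Emit:
jog_arm(steps=[0,0.1,0,0,0,0,0.1,0,0,0])

```text
time_s: 12.2
ee_pos: [555.9, 77.8, 13.0]
ee_rot: [-180.0, 0.1, 89.7]
force: [0.1, -5.9, -1.2]
gripper_width: 91.0
```

Emit:
jog_arm(steps=[0,0.1,0,0,0,0,0.1,0,0,0])

```text
time_s: 12.4
ee_pos: [555.9, 77.8, 13.0]
ee_rot: [-180.0, 0.2, 89.7]
force: [0.9, -9.7, -0.3]
gripper_width: 90.7
```

Emit:
jog_arm(steps=[0,0.05,0,0,0,0,0.05,0,0,0])

```text
time_s: 12.6
ee_pos: [555.9, 77.8, 13.0]
ee_rot: [-180.0, 0.2, 89.7]
force: [1.3, -10.6, -0.5]
gripper_width: 91.5
```

Emit:
jog_arm(steps=[0,-0.5,0,0,0,0,-2.0,0,0,0,0,-3.5,0,-3,0,0,-5,0,-6,0,0,-8,-1,-6,0,0,-12,-2,-6,0,0,-16,-4,-6,0,0,-20,-5.8,-6,0,0,-24,-5.8,-6,0,0,-28,-5.8,-6,0,0,-31,-5.8,-6,0,0,-33.5,-5.8,-6,0,0,-33.5,-5.8,-6,0,0,-33.5,-5.8,-3,0,0,-33.5,-5.8,-1,0,0,-33.5,-5.8,0,0,0,-33.5,-5.8,0,0])

```text
time_s: 14.3
ee_pos: [495.2, -253.4, 11.8]
ee_rot: [-179.9, -0.1, 89.7]
force: [0.4, 1.3, -0.0]
gripper_width: 90.9
```

```bash
python3 - <<'E'
from h import *
p=env.camera_params('side')
s=env.state(); print(s['ee_pos'],s['ee_rot'],s['force'])
im=env.grab_frame('side')[:,:,::-1].copy(); cv2.imwrite('pics/s3.png',im)
for t in (166,172):
  for c in cassettes(p,im,(512,-10,-.0054),thr=t): print(c)
a=rect(p,im,34,X0,X1,Y0,Y1,1.1); cv2.imwrite('pics/r3.png',a)
E
```

```text
[ 495.16925379 -253.44070703   11.78381945] [-1.79854648e+02 -1.06725401e-01  8.97135281e+01] [ 0.40739603  1.33362615 -0.00167944]
(array([418.3, -99.4], dtype=float32), np.float32(89.66), [133.6, 420.0])
(array([ 574.1, -292.2], dtype=float32), np.float32(179.52), [36.3, 95.0])
(array([562.9, 184. ], dtype=float32), np.float32(89.7), [145.7, 176.3])
(array([363.1, -99.6], dtype=float32), np.float32(89.66), [23.2, 419.0])
(array([ 422.5, -124. ], dtype=float32), np.float32(121.53), [104.9, 134.9])
(array([563.1, 184.3], dtype=float32), np.float32(89.7), [145.2, 175.8])
```

View pics/r3.png

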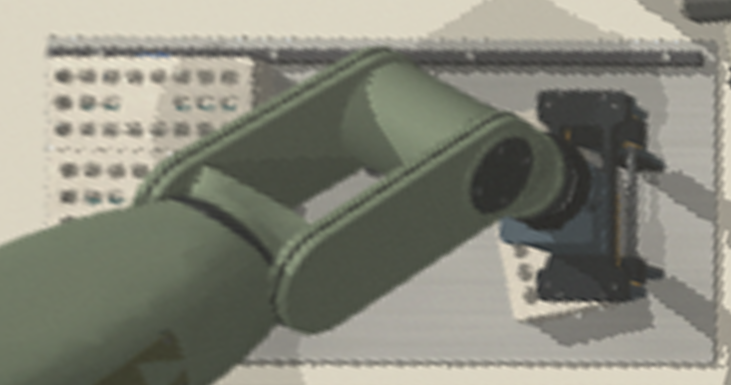

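Emit:
jog_arm(steps=[0,0.5,0,0,0,0,1,0,0,0,0,1.5,0,0,0,0,2.0,0,0,0,0,2.4,0,0,0,0,2.8,0,0,0,0,3.2,0,0,0,0,3.6,0,0,0,0,4.0,0,0,0,0,4.5,0,0,0,0,5,0,0,0,0,5.5,0,0,0,0,6,0,0,0,0,6.5,0,0,0,0,7,0,0,0,0,7.5,0,0,0,0,8,0,0,0,0,8.5,0,0,0,0,9,0,0,0])

```text
time_s: 16.25
ee_pos: [496.5, -164.1, 12.9]
ee_rot: [-180.0, -0.0, 89.7]
force: [0.6, -1.4, -0.7]
gripper_width: 91.4
```

Emit:
jog_arm(steps=[0,0.5,0,0,0,0,1,0,0,0,0,1.5,0,0,0,0,1.9,0,0,0,0,2.2,0,0,0,0,2.5,0,0,0,0,2.5,0,0,0])

```text
time_s: 16.95
ee_pos: [496.7, -139.1, 12.9]
ee_rot: [-180.0, -0.0, 89.7]
force: [0.2, -0.5, 0.1]
gripper_width: 91.5
```

```bash
python3 - <<'E'
from h import *
p=env.camera_params('scene')
s=env.state(); print(s['ee_pos'],s['ee_rot'],s['force'])
ims=[]
for n in ('side','scene'):
  p=env.camera_params(n); im=env.grab_frame(n)[:,:,::-1].copy(); cv2.imwrite(f'pics/{n}4.png',im); ims.append(rect(p,im,34,X0,X1,Y0,Y1,1.1)[:290])
cv2.imwrite('pics/r4.png',np.vstack(ims))
E
```

```text
[ 496.65001387 -139.05586188   12.94925922] [-1.79993713e+02 -2.74909365e-02  8.96994590e+01] [ 0.22622312 -0.45841266  0.07880763]
```

View pics/r4.png

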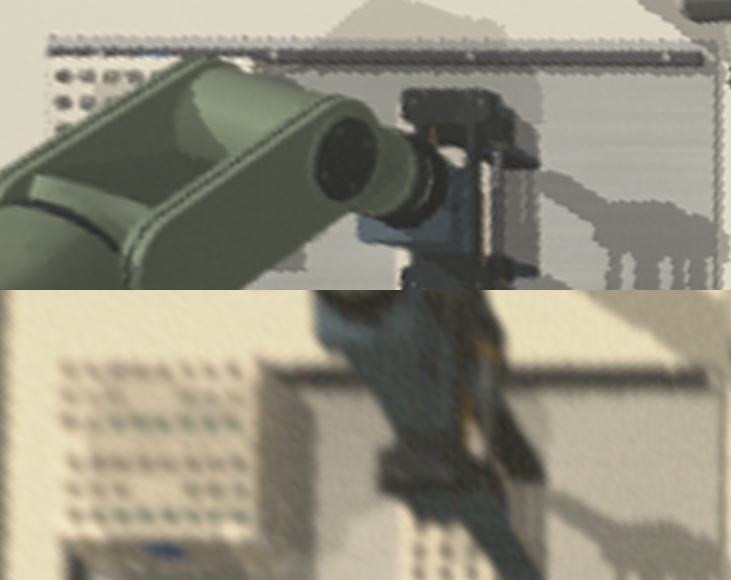

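Emit:
jog_arm(steps=[0,-1,0,0,0,0,-2.5,0,0,0,0,-2.5,0,-3,0,0,-2.5,0,-6.5,0,0.2,-2,-1,-6.5,-8,0.4,-1,-3,-6.5,-16,0.45,0,-5,-6.5,-24,0.45,1,-7,-6.5,-32,0.45,2,-9,-6.5,-40,0.45,3,-11,-6.5,-48,0.45,4,-13,-6.5,-56,0.45,5,-14,-6.5,-64,0.45,5.9,-14,-6.5,-72,0.45,5.9,-14,-6.5,-80,0.45,5.9,-14,-6.5,-88,0.45,5.9,-14,-6.5,-90,0.45,5.9,-14,-6.5,-90,0.45,5.9,-14,-6.5,-90])

```text
time_s: 18.85
ee_pos: [357.2, -80.4, 78.0]
ee_rot: [-180.0, 0.0, 179.6]
force: [0.1, 0.5, 0.0]
gripper_width: 50.3
```

```bash
python3 - <<'E'
from h import *
s=env.state(); print(s['ee_pos'],s['ee_rot'],s['gripper_width'])
p=env.camera_params('side'); im=env.grab_frame('side')[:,:,::-1].copy(); cv2.imwrite('pics/s5.png',im)
for t in (165,172):
  for c in cassettes(p,im,(512,-10,-.0054),thr=t): print(t,c)
cv2.imwrite('pics/r5.png',rect(p,im,34,X0,X1,Y0,Y1,1.1))
E
```

```text
[357.18911734 -80.42681748  78.02171454] [-1.79995681e+02  1.85848663e-02  1.79590285e+02] 50.3076613352554
165 (array([ 487.1, -198.4], dtype=float32), np.float32(179.7), [223.1, 272.5])
165 (array([519.9, -30.9], dtype=float32), np.float32(179.31), [178.3, 208.6])
165 (array([552.5, 184.3], dtype=float32), np.float32(89.65), [166.5, 175.7])
172 (array([508.5, -76.8], dtype=float32), np.float32(0.48), [87.4, 185.6])
172 (array([552.5, 184.3], dtype=float32), np.float32(89.65), [166.4, 175.7])
```

View pics/r5.png

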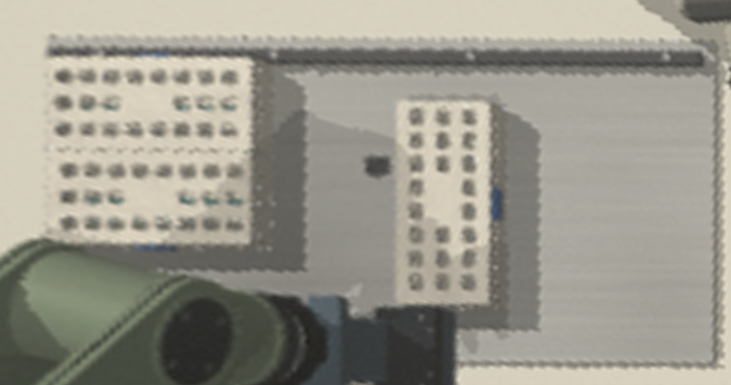

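Emit:
jog_arm(steps=[0.45,0,0.1,3,0,0.45,0,0.1,5.5,0,0.45,0,0.1,6.5,0,0.45,-0.5,0.1,6.5,0,0.45,-1,0.1,6.5,0,0.45,-1.5,0.1,6.5,0,0.45,-2,0.1,6.5,0,0.45,-2.5,0.1,6.5,0,0.45,-3,0.1,6.5,0,0.45,-3.5,0.1,6.5,0,0.45,-4,0.1,6.5,0,0.45,-4.5,0.1,6.5,0,0.45,-5,0.1,6.5,0,0.45,-5.5,0.1,6.5,0,0.45,-6,0.1,6.5,0,0.45,-6.5,0.1,6.5,0,0.45,-7,0.1,6.5,0,0.45,-7.4,0.1,6.5,0,0.45,-7.4,0.1,6.5,0])

```text
time_s: 20.8
ee_pos: [432.2, -79.3, 13.0]
ee_rot: [-180.0, 0.1, 179.7]
force: [-0.7, 0.0, -0.2]
gripper_width: 50.4
```

Emit:
jog_arm(steps=[0.45,-0.1,0,0,0,0.45,-0.2,0,0,0,0.45,-0.2,0,0,0])

```text
time_s: 21.1
ee_pos: [432.6, -79.2, 12.9]
ee_rot: [180.0, -0.0, 179.7]
force: [-1.4, -0.7, 0.8]
gripper_width: 50.2
```

Emit:
jog_arm(steps=[0.45,-0.1,0,0,0,0.45,-0.2,0,0,0,0.45,-0.2,0,0,0])

```text
time_s: 21.4
ee_pos: [435.3, -79.2, 12.9]
ee_rot: [180.0, 0.0, 179.7]
force: [-2.5, 0.8, -0.1]
gripper_width: 49.9
```

Emit:
jog_arm(steps=[0.45,-0.1,0,0,0,0.45,-0.1,0,0,0])

```text
time_s: 21.6
ee_pos: [436.2, -79.2, 12.9]
ee_rot: [180.0, 0.0, 179.7]
force: [-1.2, 0.3, 0.4]
gripper_width: 50.4
```

Emit:
jog_arm(steps=[0.45,-0.1,0,0,0,0.45,-0.1,0,0,0])

```text
time_s: 21.8
ee_pos: [436.8, -79.2, 12.9]
ee_rot: [180.0, -0.0, 179.7]
force: [-2.7, -0.8, 2.0]
gripper_width: 50.2
```

Emit:
jog_arm(steps=[0.45,-0.05,0,0,0,0.45,-0.05,0,0,0])

```text
time_s: 22.0
ee_pos: [436.7, -79.1, 12.8]
ee_rot: [180.0, -0.1, 179.7]
force: [-5.0, -0.4, 2.7]
gripper_width: 50.3
```

Emit:
jog_arm(steps=[0.45,1,0,0,0,0.45,2,0,0,0,0.45,2.2,0,-3,0,0.45,2.2,0,-6.5,0,0.2,2,-2,-6.5,8,0,1,-4,-6.5,16,0,0,-6,-6.5,24,0,-2,-8,-6.5,32,0,-4,-8,-6.5,40,0,-6,-8,-6.5,48,0,-8,-8,-6.5,56,0,-10,-8,-6.5,64,0,-11,-8,-6.5,72,0,-11,-8,-6.5,80,0,-11,-8,-6.5,88,0,-11,-8,-6.5,90,0,-11,-8,-6.5,90,0,-11,-8,-4,90,0,-11,-8,-4,90])

```text
time_s: 23.9
ee_pos: [544.9, -159.2, 50.7]
ee_rot: [-179.7, -0.1, 89.7]
force: [0.1, -0.2, 0.4]
gripper_width: 91.5
```

```bash
python3 - <<'E'
from h import *
s=env.state(); print(s['ee_pos'],s['ee_rot'],s['gripper_width'])
E
```

```text
[ 544.85329139 -159.19475696   50.73642625] [-1.79724519e+02 -9.59889412e-02  8.97289118e+01] 91.51813207738878
```

Emit:
jog_arm(steps=[0,0,0,2,0,0,0,0,4,0,0,0,0,4,0,0,0.5,0,4,0,0,1,0,4,0,0,1.5,0,4,0,0,2,0,4,0,0,2.4,0,4,0,0,2.8,0,4,0,0,3.1,0,4,0,0,3.4,0,4,0,0,3.7,0,4,0,0,4.0,0,4,0,0,4.3,0,4,0,0,4.6,0,4,0,0,4.9,0,4,0,0,5.2,0,4,0,0,5.5,0,4,0])

```text
time_s: 25.7
ee_pos: [547.4, -104.6, 12.9]
ee_rot: [-180.0, -0.0, 89.7]
force: [-0.1, -2.5, 1.6]
gripper_width: 91.2
```

Emit:
jog_arm(steps=[0,0.4,0,0,0,0,0.8,0,0,0,0,1.2,0,0,0,0,1.6,0,0,0,0,2.0,0,0,0])

```text
time_s: 26.2
ee_pos: [547.5, -84.3, 12.9]
ee_rot: [-180.0, -0.0, 89.7]
force: [0.1, -2.3, 1.3]
gripper_width: 91.1
```

Emit:
jog_arm(steps=[0,0.4,0,0,0,0,0.8,0,0,0,0,1.2,0,0,0,0,1.6,0,0,0,0,2.0,0,0,0,0,2.4,0,0,0,0,2.8,0,0,0,0,3.2,0,0,0,0,3.6,0,0,0,0,4,0,0,0,0,4.4,0,0,0,0,4.8,0,0,0,0,5.2,0,0,0,0,5.6,0,0,0,0,6,0,0,0,0,6.3,0,0,0,0,6.3,0,0,0])

```text
time_s: 27.9
ee_pos: [547.7, -21.2, 12.9]
ee_rot: [-180.0, -0.0, 89.7]
force: [-0.3, 0.6, -0.2]
gripper_width: 91.0
```

Emit:
jog_arm(steps=[0,0.2,0,0,0,0,0.4,0,0,0,0,0.6,0,0,0,0,0.8,0,0,0,0,0.8,0,0,0])

```text
time_s: 28.4
ee_pos: [547.8, -13.4, 12.9]
ee_rot: [-180.0, -0.0, 89.7]
force: [0.1, 0.1, -0.0]
gripper_width: 91.0
```

Emit:
jog_arm(steps=[0,0.1,0,0,0,0,0.2,0,0,0,0,0.3,0,0,0,0,0.3,0,0,0])

```text
time_s: 28.8
ee_pos: [547.9, -10.6, 12.9]
ee_rot: [-180.0, -0.0, 89.7]
force: [-0.2, -1.0, -0.7]
gripper_width: 91.5
```

Emit:
jog_arm(steps=[0,0.1,0,0,0,0,0.2,0,0,0,0,0.2,0,0,0])

```text
time_s: 29.1
ee_pos: [547.9, -8.6, 12.9]
ee_rot: [-180.0, -0.0, 89.7]
force: [0.6, 0.0, -0.2]
gripper_width: 91.5
```

Emit:
jog_arm(steps=[0,0.1,0,0,0,0,0.1,0,0,0])

```text
time_s: 29.3
ee_pos: [547.9, -7.9, 13.0]
ee_rot: [180.0, 0.0, 89.7]
force: [0.0, -1.6, 0.3]
gripper_width: 91.5
```

Emit:
jog_arm(steps=[0,0.1,0,0,0,0,0.1,0,0,0])

```text
time_s: 29.5
ee_pos: [547.9, -7.8, 13.0]
ee_rot: [-180.0, 0.1, 89.7]
force: [-0.1, -6.5, 0.3]
gripper_width: 91.5
```

Emit:
jog_arm(steps=[0,0.05,0,0,0,0,0.05,0,0,0])

```text
time_s: 29.7
ee_pos: [547.9, -7.8, 13.0]
ee_rot: [180.0, 0.1, 89.7]
force: [-0.6, -7.9, -0.5]
gripper_width: 91.6
```

Emit:
jog_arm(steps=[0,-0.5,0,0,0,0,-2,0,0,0,0,-3,0,-3,0,0,-3,0,-6.5,0,0.2,-3,-2,-8,-8,0.4,-3,-4,-8,-16,0.45,-3,-6,-8,-24,0.45,-3,-8,-8,-32,0.45,-2,-10,-8,-40,0.45,-1,-12,-8,-48,0.45,0,-14,-8,-56,0.45,2,-15,-8,-64,0.45,4,-15,-8,-72,0.45,6,-15,-8,-80,0.45,6,-15,-8,-88,0.45,6,-15,-8,-90,0.45,6,-15,-8,-90,0.45,6,-15,-8,-90])

```text
time_s: 31.5
ee_pos: [398.3, 54.2, 93.0]
ee_rot: [180.0, 0.0, 179.6]
force: [0.9, -0.6, 0.4]
gripper_width: 50.0
```

```bash
python3 - <<'E'
from h import *
s=env.state(); print(s['ee_pos'],s['ee_rot'],s['gripper_width'])
p=env.camera_params('side'); im=env.grab_frame('side')[:,:,::-1].copy(); cv2.imwrite('pics/s6.png',im)
w=env.grab_frame('wrist')[:,:,::-1].copy(); cv2.imwrite('pics/w6.png',w)
a=rect(p,im,34,440,660,-60,300,1.55); b=cv2.resize(w,(a.shape[1]*420//560 and 340,255))
o=np.zeros((a.shape[0]+255,a.shape[1],3),np.uint8); o[:a.shape[0]]=a; o[a.shape[0]:,:340]=b; cv2.imwrite('pics/r6.png',o)
E
```

```text
[398.34027351  54.24316235  93.03285081] [1.79982604e+02 1.43380806e-02 1.79614071e+02] 50.02584203459295
```

View pics/r6.png

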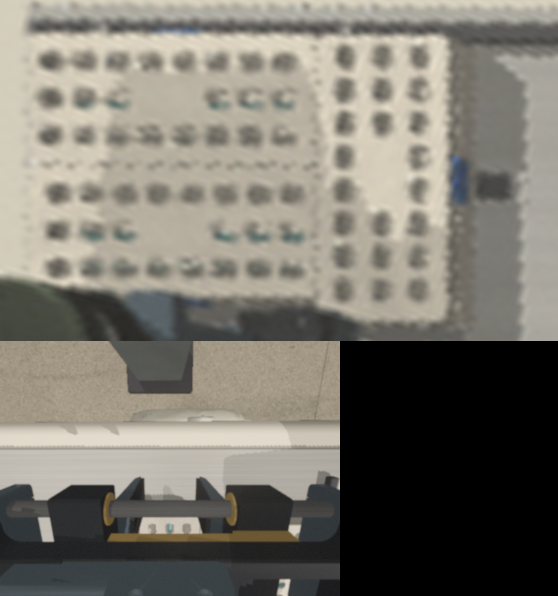

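Emit:
jog_arm(steps=[0.45,0,0,3,0,0.45,0,0,6,0,0.45,0,0,8,0,0.45,0,0,8,0,0.45,-0.5,0,8,0,0.45,-1,0,8,0,0.45,-1.5,0,8,0,0.45,-2,0,8,0,0.45,-2.4,0,8,0,0.45,-2.8,0,8,0,0.45,-3.1,0,8,0,0.45,-3.3,0,8,0,0.45,-3.3,0,8,0])

```text
time_s: 32.9
ee_pos: [431.5, 54.3, 12.9]
ee_rot: [180.0, 0.0, 179.7]
force: [1.2, 0.0, -0.2]
gripper_width: 50.3
```

Emit:
jog_arm(steps=[0.45,-0.1,0,0,0,0.45,-0.2,0,0,0,0.45,-0.3,0,0,0,0.45,-0.3,0,0,0])

```text
time_s: 33.3
ee_pos: [434.4, 54.3, 13.0]
ee_rot: [180.0, 0.0, 179.7]
force: [-0.3, 1.0, -0.4]
gripper_width: 50.0
```

Emit:
jog_arm(steps=[0.45,-0.1,0,0,0,0.45,-0.15,0,0,0,0.45,-0.15,0,0,0])

```text
time_s: 33.6
ee_pos: [435.8, 54.3, 13.0]
ee_rot: [180.0, 0.0, 179.7]
force: [0.9, 0.0, 0.3]
gripper_width: 49.9
```

Emit:
jog_arm(steps=[0.45,-0.1,0,0,0,0.45,-0.1,0,0,0])

```text
time_s: 33.8
ee_pos: [436.9, 54.3, 13.0]
ee_rot: [180.0, 0.0, 179.7]
force: [0.4, -0.4, 0.2]
gripper_width: 49.8
```

Emit:
jog_arm(steps=[0.45,-0.1,0,0,0,0.45,-0.1,0,0,0])

```text
time_s: 34.0
ee_pos: [437.0, 54.3, 12.8]
ee_rot: [-180.0, -0.1, 179.7]
force: [-1.7, -0.5, 1.1]
gripper_width: 50.0
```

Emit:
jog_arm(steps=[0.45,-0.1,0,0,0,0.45,-0.1,0,0,0])

```text
time_s: 34.2
ee_pos: [437.5, 54.2, 12.7]
ee_rot: [-180.0, -0.2, 179.7]
force: [-4.2, -0.8, 3.2]
gripper_width: 50.2
```

Emit:
jog_arm(steps=[0.45,-0.05,0,0,0,0.45,-0.1,0,0,0,0.45,-0.1,0,0,0])

```text
time_s: 34.5
ee_pos: [437.5, 54.2, 12.7]
ee_rot: [-180.0, -0.3, 179.7]
force: [-5.9, 2.3, 5.1]
gripper_width: 50.5
```

Emit:
jog_arm(steps=[0.45,0.6,0,0,0,0.45,1.5,0,0,0,0.3,2,0,0,0,0,2,3,0,0,0,2,6,0,0,0,2,9,0,0,0,2,11,0,0,0,2,12.6,0,0,0,2,12.6,0,0,0,1.2,12.6,0,0,0,0.4,12.6,0,0,0,-0.2,12.6,0,0,0,-0.6,12.6,0,0,0,-0.9,12.6,0,0,0,-1.1,12.6,0,0,0,-1.2,12.6,0,0,0,-1.2,12.6,0,0])

```text
time_s: 36.2
ee_pos: [452.3, 180.1, 12.9]
ee_rot: [180.0, -0.0, 179.7]
force: [-0.7, -0.5, -0.5]
gripper_width: 91.3
```

Emit:
jog_arm(steps=[0,-0.1,0,0,0,0,-0.15,0,0,0,0,-0.15,0,0,0])

```text
time_s: 36.5
ee_pos: [452.6, 180.0, 12.8]
ee_rot: [-180.0, -0.1, 179.7]
force: [-3.8, 1.1, 2.6]
gripper_width: 91.1
```

Emit:
jog_arm(steps=[0,-0.1,0,0,0,0,-0.1,0,0,0])

```text
time_s: 36.7
ee_pos: [452.7, 180.0, 12.7]
ee_rot: [-180.0, -0.3, 179.7]
force: [-6.4, 1.3, 3.7]
gripper_width: 91.2
```

Emit:
jog_arm(steps=[0,0.5,0,0,0,0,2,0,0,0,0,2.5,0,-4,0,0,2.5,0,-8,0,0,2.5,0,-12,0,0,4,3,-16,0,0,6,6,-18,0,0,8,10,-18,0,0,10,14,-18,0,0,12,18,-18,0,0,15,22,-18,0,0,15,26,-18,0,0,15,30,-18,0,0,15,32,-18,0,0,15,32,-18,0])

```text
time_s: 38.2
ee_pos: [306.9, 504.0, 192.5]
ee_rot: [179.9, 0.1, 179.8]
force: [0.7, -0.7, -0.4]
gripper_width: 90.8
```

```bash
python3 - <<'E'
from h import *
s=env.state(); print(s['ee_pos'],s['ee_rot'],s['gripper_width'])
p=env.camera_params('side'); im=env.grab_frame('side')[:,:,::-1].copy(); cv2.imwrite('pics/s7.png',im)
q=env.camera_params('scene'); im2=env.grab_frame('scene')[:,:,::-1].copy(); cv2.imwrite('pics/sc7.png',im2)
i0=cv2.imread('pics/side0.png')
a=rect(p,im,34,440,660,-60,300,1.5); b=rect(q,im2,34,440,660,-60,300,1.5)[:250]
o=np.vstack([a,b]); d=cv2.resize(im,(560,420))[:, 180:420]; cv2.imwrite('pics/r7.png',np.hstack([o,cv2.resize(d,(260,o.shape[0]))]))
# bystander change
df=cv2.absdiff(cv2.GaussianBlur(im,(5,5),0),cv2.GaussianBlur(i0,(5,5),0)).max(2)
print('bystander zones diff', df[310:410,255:360].max(), df[85:112,200:222].max())
E
```

```text
[306.88614396 503.95101341 192.47429079] [1.79875727e+02 8.88867990e-02 1.79827666e+02] 90.81839449866743
bystander zones diff 2 30
```

View pics/r7.png

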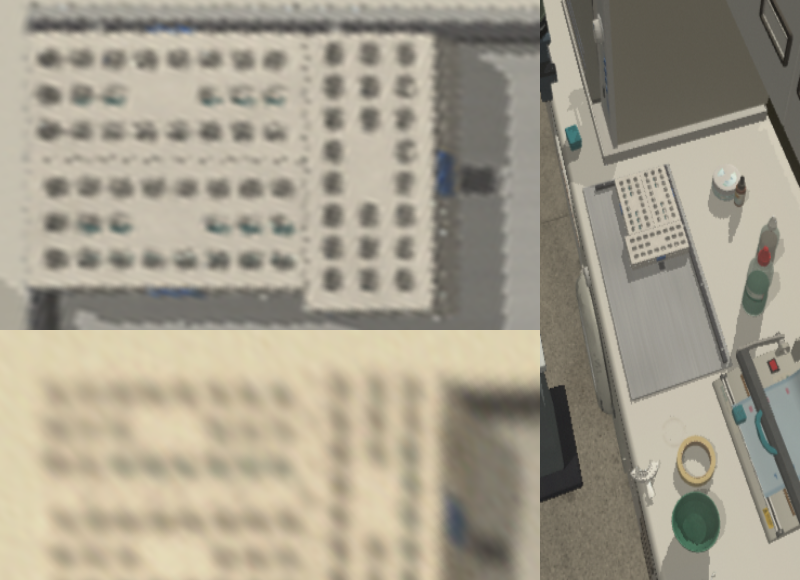

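```bash
python3 - <<'E'
from h import *
p=env.camera_params('side')
for n in ('side0','s7'):
    g=cv2.cvtColor(rect(p,cv2.imread(f'pics/{n}.png'),6,525,565,-40,20,1),cv2.COLOR_BGR2GRAY)
    print(n,g[17:26].mean(0).round().astype(int)[::2])  # y from 20 down
print(env.job_done())
E
```

```text
side0 [115 115 115 114 105  91  79  75  73  74  76  76  75  74  80  96 121 147
 159 161 158 156 155 156 157 156 156 155 156 156]
s7 [ 69  73  83  94  92  77  67  67  68  67  68  68  67  67  71  79  93 108
 120 137 153 158 156 157 157 156 156 155 155 155]
the job is handed in; nothing more can be done
None
```

The three-cassette layer is built in the back-left corner, and I handed the job in at about 38 s of the 72 s. No verdict was reported.

- **Pair:** I pushed `cassette_near` and `cassette_far` together against the back stop, then both left against the left stop, using the open fingertips.
- **Crosswise cassette:** I squared `cassette_cross`, slid it to the back stop, and pushed it left over the catch until it met the pair. I then pressed it and the pair back once more.
- **Force:** The highest reading at the end of any move was about 11 N. The force between readings was not shown.

**Last checks**
- **Fit:** Every push ended on a firm stop. The crosswise cassette stopped 85.6 mm right of the pair's stopping point, against a nominal width of 85 mm. So any gap there is at most about 0.6 mm.
- **Picture:** The last side view shows all three cassettes flat, square and closed.
- **Catch:** It is uncovered to the right of the crosswise cassette, with nearly the same extent and darkness as at the start. That fits it being up, but I had no direct reading of it.
- **Bystanders:** The image around the tape roll and bowl is unchanged. The area around the teal case changed by 30 grey levels. The case looks to be in its place in the last view, so I put that down to the arm's shadow, but I did not measure it.
- **Disagreement:** The first camera estimate put the left stop 3 to 6 mm short of where the arm touched it. I relied on the contact.

I viewed 10 pictures, the full budget.

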